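# Cap the two open markers in the desk holder

### The job

Two of the three markers in the wooden desk holder were left open and will dry out, and their caps are standing on the desk. Put each cap on the marker it fits and press it straight down past its click until its rim sits fully home on the marker's flange. Leave the rest of the desk as it is, and finish while you are still holding the second cap and pressing it down firmly: do not let go of it.

Things in the scene. Friction and masses are not known exactly. Their poses are not given: they have to be found in the camera images.
- cap_broad: larger cap, black plastic: a ribbed tube 26 mm across (28 over the ribs) and 46 mm tall, closed at the top, standing on its open mouth. Origin: centre of the mouth (lower rim), z up. Inside 42 mm deep and 22.8 mm wide, narrowed to 18 mm by a bead 4 mm high round the mouth. About 40 g. Grip it anywhere from 5 mm above the mouth up
- cap_fine: smaller cap, same black plastic and height (46 mm) but only 20 mm across (21 over the ribs), standing on its open mouth. Origin: centre of the mouth, z up. Inside 42 mm deep, 16.4 mm wide, bead at the mouth 12 mm wide. About 40 g
- seat_broad: white flange of the open broad (chisel) marker, 26 mm across, where the larger cap's mouth comes to rest. Origin: centre of its top face, 95 mm above the desk, z up. Its neck has four sprung bumps: the cap meets them with its mouth 8 mm above the flange, needs about 8 N to pass, then the resistance drops with a click and the mouth drops home; then it is a hard stop
- seat_fine: white flange of the open fine marker, 20 mm across, where the smaller cap's mouth comes to rest. Origin: centre of its top face, 95 mm above the desk, z up. Its four sprung bumps meet the cap with the mouth 7 mm above the flange; they need about 8 N to pass, then the resistance drops with a click and the mouth drops home; then it is a hard stop
- marker_broad: the open broad marker, fixed upright, nib up. Origin: centre of its foot in the holder, 10 mm above the desk. White barrel 22 mm thick, flange 85 mm above the origin, then a grey neck 16 mm thick and 15 mm tall, a cone and a chisel nib, ending 34 mm above the flange; the bumps stand out 3 mm from the neck
- marker_fine: the open fine marker, fixed upright, nib up. Origin: centre of its foot, 10 mm above the desk. White barrel 22 mm thick, flange 85 mm above the origin, then a grey neck 10 mm thick and 13 mm tall, a cone and a thin bullet nib, ending 31 mm above the flange
- marker_capped: third marker in the same row, already wearing its black cap (23 mm across, top 141 mm above the desk). Origin: centre of the barrel's foot inside the holder, 10 mm above the desk. Needs nothing. Fixed
- marker_block: dark wooden desk holder, 60 mm (x) by 186 mm (y) by 55 mm high, with three bores in a row along its y axis, 60 mm apart, each holding an upright marker; which marker is in which bore varies. Origin: centre of its underside on the desk. It is fixed and does not move
- eraser: eraser in a card sleeve, 22x52x13 mm, lying in front of the holder; origin at the centre of its underside. Leave alone
- sharpener: small brass wedge sharpener, 15x24x13 mm, in front of the holder; origin at the centre of its underside. Leave alone
- tape_measure: pocket tape measure, 30x62x52 mm, on the right; origin at the centre of its underside. Leave alone
- pencil_black: black pencil, 172 mm long, lying crosswise in front of the holder; origin at its middle. Leave alone

How it is judged:
By the outcome, as a careful person would: the job done as asked, in the order asked, and still so for the second after the job is handed in, while the arm keeps its last pose, push and grip.
It also fails if it takes over 56 s, if anything falls off the work surface, if the arm or the gripper's body presses on something with over 40 N, if the wrist force passes 120 N, or if a joint passes its speed limit or range.

### The arm

A 7-joint arm with a two-finger parallel gripper is mounted at the origin on the work surface; the furniture and walls round the work are solid. World frame = base frame: x ahead of the robot, y to its left, z up, the work surface at z = 0. Lengths are in m, angles in rad, forces in N, time in s.
With the tool pointing down it reaches from about 0.425 to 0.95 m from the base axis. Payload 4.7 kg.
Tool frame: the origin (TCP) lies midway between the tips of the shut fingers; the grasp point (between the pads) lies manip.grasp_offset behind it (manip.grasp_offset is the distance from the TCP to the grasp point, in m); z points along the fingers, y is the line along which they close (so a half turn about z gives the same grasp; the last joint's range is limited). The gripper opens to 85 mm and grips with 20 to 120 N. Pads are 22 mm wide; open, the fingers measure 114 mm over their backs; the gripper's body (76 mm by 85 mm) begins 54 mm behind the grasp point. The pads swing forward as they close: fully open they stand 13 mm farther back than shut.
Start: joints at [1.171, 0.469, -0.049, 1.532, 0.024, 1.141, -0.082], TCP at [0.245, -0.629, 0.231] pointing down, gripper open.
Joint ranges: [-2.59, 2.59], [-0.33, 1.99], [-1.39, 1.29], [0.1, 2.45], [-1.04, 4.18], [0.21, 1.99], [-2.66, 2.66]. Speed limits (rad/s): [2.57, 2.57, 3.14, 3.14, 3.14, 3.14, 3.14].

### API

Orientations are given as a unit quaternion [x, y, z, w].
In Python, from workcell import telemetry, snapshot, ticket, manip gives the robot as it stands.
- The arm moves only by the shell command python3 -m creep 'ROWS' [OPENING] [FORCE]. ROWS is JSON, a list of rows, each an object with "slide": the shift along the world's x, y, z in mm, a list of three; "angular": the turn, a rotation vector about the world's x, y, z in rad, a list of three. In form: [{"slide": [x, y, z], "angular": [rx, ry, rz]}, ...]. A call has 1 to 20 rows; each row is the pose to reach, as a shift and turn from the pose commanded when the call began; what a row does not reach only later rows make up. A row lasts 1/8 s, in which the tool goes at most 62.5 mm and 10.7 degrees, less where a joint would pass 70% of its speed; a pose out of reach is approached as far as the arm can. A call with a gripper value outside its range is refused whole. OPENING is the opening, from 0 (shut) to 1 (fully open), set as the call begins (- or left out, the last holds). The fingers move at their own pace and stop on an object; FORCE is the grip in N (left out, the last holds). Time passes only in rows, so rows that repeat a pose let the fingers close. It gives the time, the measured TCP pose, the force, the opening and the grip force at its end, in the units of the state.
- telemetry.get_state(): the state, without advancing time (a new reading comes with each control period).
- snapshot(name): name is "scene" or "top"; returns a dict with "color" (480x640x3 uint8, red, green, blue), "fx", "fy", "cx", "cy" (pixels), "distortion" ([k1, k2, p1, p2, k3] as OpenCV has them; the pictures are not rectified), "origin" and "attitude" of the camera in the world. Camera axes: x right, y up, looking along -z (the intrinsics and any distortion apply to the point x, -y, -z); pixel columns grow to the right and rows downward; lengths in m; the calibration is good to about 2 mm. A picture is of the moment at which its call begins. There is no depth.
- ticket.job_done(): hands the job in; it is judged then, once.
The state is a dict: "t": time; "joint_positions": joint angles; "qvel": joint speeds; "tau": joint torques, N m; "tool_pos": TCP position; "orientation": TCP orientation; "ft_force": force on the tool from outside, world axes, zero at the start; "torque": the same for the moment, N m; "width": finger opening in m; "finger_force": force on a finger pad.
Only numpy, scipy, OpenCV 4.12 (cv2) and the standard library are available. Lean on these libraries where they do the work, as an engineer would, in place of code of your own. Each camera call takes 0.05 s, during which the arm holds its last target. There are 200 camera calls.

## Working session

There is one attempt and no reset: what is moved stays moved. The work goes in short steps, Python scripts to look and compute and a shell command to move; the robot and the scene stay as the last step left them, time stands still between calls to the robot, and variables do not carry over. Pictures are saved under pics/ and viewed, at most 10 in all, crops included, and the job is handed in when it is done.

```bash
mkdir -p pics; ls; python3 - <<'E'
from workcell import telemetry, snapshot, manip
import cv2,json,numpy as np
print(manip.grasp_offset, telemetry.get_state())
for n in("scene","top"):
    s=snapshot(n); cv2.imwrite(f"pics/{n}0.png",s["color"][:,:,::-1])
    print(n,{k:np.round(v,4).tolist() for k,v in s.items() if k!="color"})
E
```

```text
pics
0.0187 {'t': 0.0, 'joint_positions': array([ 1.17113267,  0.46945934, -0.04863869,  1.53371618,  0.02412217,
        1.14100951, -0.08231767]), 'qvel': array([-1.14220475e-03,  5.82775835e-04,  2.85683238e-04, -3.05984367e-03,
       -1.85588801e-03, -7.30045045e-05,  6.72190177e-04]), 'tau': array([ 5.01866452e-04, -5.10312974e+01, -4.68277058e-02, -2.37712616e+01,
        1.06453610e-02,  7.52789725e-03,  1.27906134e-05]), 'tool_pos': array([ 0.24438139, -0.628564  ,  0.23024009]), 'orientation': array([ 9.82859666e-01,  1.84352572e-01, -2.21797943e-04, -9.77968365e-04]), 'ft_force': array([ 0.02093949,  0.91831485, -0.44041639]), 'torque': array([0.02860192, 0.00010371, 0.02475989]), 'finger_force': 0.0, 'width': 0.08542072936519285}
scene {'fx': 451.0052, 'fy': 451.0052, 'cx': 313.3954, 'cy': 231.4026, 'distortion': [-0.049, 0.0, 0.0, 0.0, 0.0], 'origin': [0.011, 0.3764, 0.7204], 'attitude': [-0.1841, 0.3679, 0.8208, -0.3963]}
top {'fx': 443.3146, 'fy': 443.3146, 'cx': 325.3813, 'cy': 246.9163, 'distortion': [-0.0899, 0.0, 0.0, 0.0, 0.0], 'origin': [0.2636, 0.054, 1.028], 'attitude': [-0.1006, 0.1274, 0.7871, -0.5951]}
```

View pics/scene0.png

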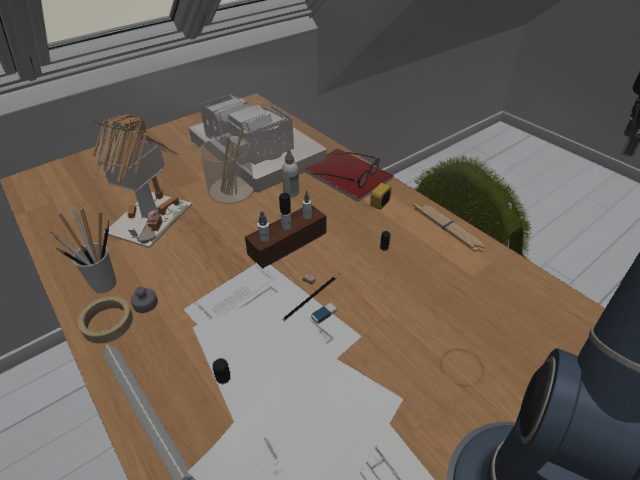

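View pics/top0.png

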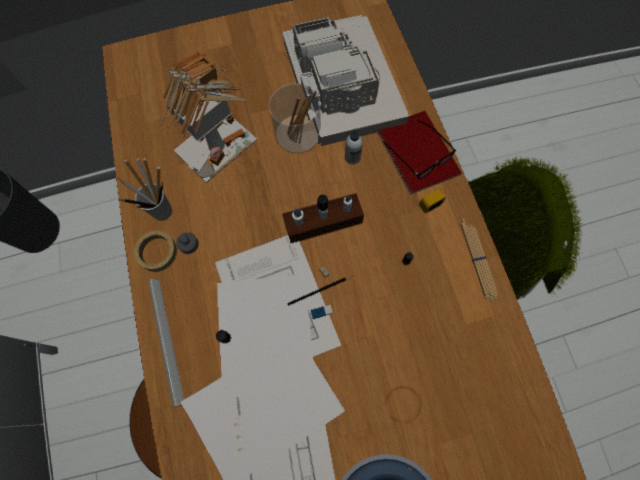

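The scene view shows the caps at about (222,370) and (385,240), and the open markers at (264,226) and (307,205) with the capped one between them. In the top view the caps are at (223,337) and (407,258), and the open markers at (298,215) and (347,203).

```bash
cat > h.py <<'E'
import cv2,numpy as np
from scipy.spatial.transform import Rotation as R
from workcell import telemetry,snapshot,manip
def K(s): return np.array([[s["fx"],0,s["cx"]],[0,s["fy"],s["cy"]],[0,0,1]]),np.array(s["distortion"])
def ray(s,uv):
    k,d=K(s); x,y=cv2.undistortPoints(np.array([[uv]],float),k,d)[0,0]
    v=R.from_quat(s["attitude"]).apply([x,-y,-1]); return np.array(s["origin"]),v/np.linalg.norm(v)
def plane(s,uv,z):
    o,v=ray(s,uv); return o+v*(z-o[2])/v[2]
def proj(s,P):
    k,d=K(s); p=R.from_quat(s["attitude"]).inv().apply(np.atleast_2d(P)-s["origin"])*[1,-1,-1]
    return cv2.projectPoints(p,np.zeros(3),np.zeros(3),k,d)[0][:,0]
def tri(r1,r2):
    (o1,a),(o2,b)=r1,r2; t=np.linalg.lstsq(np.c_[a,-b],o2-o1,rcond=None)[0]
    p,q=o1+a*t[0],o2+b*t[1]; return (p+q)/2,np.linalg.norm(p-q)
def blob(s,uv,r,thr=45):
    g=s["color"].max(2); u,v=uv; c=(g[v-r:v+r,u-r:u+r]<thr).astype(np.uint8)
    n,l,st,ce=cv2.connectedComponentsWithStats(c); i=1+np.argmax(st[1:,4])
    x,y,w,h,a=st[i]; m=cv2.minAreaRect(np.argwhere(l==i)[:,::-1].astype(np.float32))
    return np.array(m[0])+[u-r,v-r],(w,h,a,np.round(m[1],1).tolist()),ce[i]+[u-r,v-r]
E
python3 - <<'E'
from h import *
S,T=snapshot("scene"),snapshot("top")
for n,a,b in(("L",(222,370),(223,337)),("R",(385,240),(407,258)),("capped",(285,203),(322,203))):
    x,y=blob(S,a,18),blob(T,b,14)
    p,e=tri(ray(S,x[2]),ray(T,y[2])); print(n,x,y,p.round(4),round(e,4))
    print("  plane z=.023",plane(S,x[2],.023).round(4),plane(T,y[2],.023).round(4))
a=cv2.resize(S["color"][180:270,235:335],None,fx=6,fy=6,interpolation=cv2.INTER_CUBIC)
b=cv2.resize(T["color"][185:250,275:375],None,fx=6,fy=6,interpolation=cv2.INTER_CUBIC)
cv2.imwrite("pics/a.png",a[:,:,::-1]);cv2.imwrite("pics/b.png",b[:,:,::-1])
E
```

```text
L (array([221.08823776, 370.85294151]), (np.int32(17), np.int32(25), np.int32(316), [24.0, 14.8]), array([221.13291139, 370.72151899])) (array([222.75000191, 336.75      ]), (np.int32(15), np.int32(13), np.int32(132), [13.4, 11.3]), array([222.81060606, 336.35606061])) [0.4489 0.2476 0.0258] 0.0032
  plane z=.023 [0.4493 0.2459 0.023 ] [0.4505 0.2494 0.023 ]
R (array([384.64356422, 240.06435776]), (np.int32(10), np.int32(19), np.int32(139), [8.1, 18.3]), array([384.55395683, 240.27338129])) (array([407.30000114, 258.40000057]), (np.int32(10), np.int32(12), np.int32(81), [7.2, 12.1]), array([407.24691358, 258.41975309])) [ 0.5099 -0.211   0.0258] 0.0022
  plane z=.023 [ 0.511  -0.2141  0.023 ] [ 0.5115 -0.2111  0.023 ]
capped (array([284. , 203.5]), (np.int32(11), np.int32(22), np.int32(202), [21.0, 10.0]), array([284.51980198, 203.27227723])) (array([322.73529434, 202.55882263]), (np.int32(13), np.int32(16), np.int32(152), [11.4, 15.3]), array([322.35526316, 202.82894737])) [ 0.6615 -0.046   0.1213] 0.0023
  plane z=.023 [ 0.767 -0.116  0.023] [ 0.7056 -0.0559  0.023 ]
```

View pics/a.png

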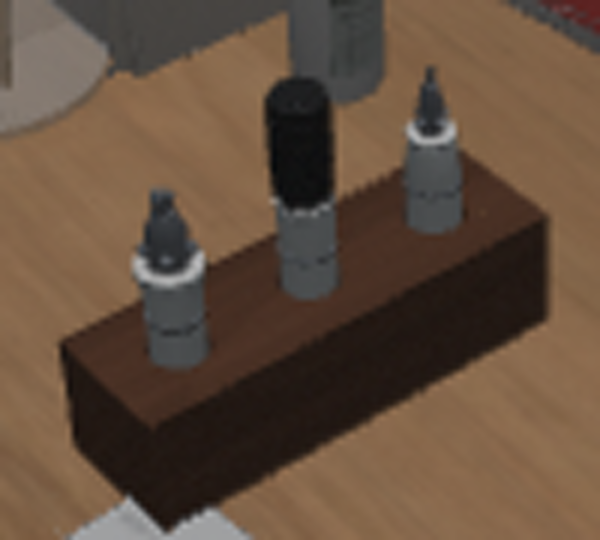

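View pics/b.png

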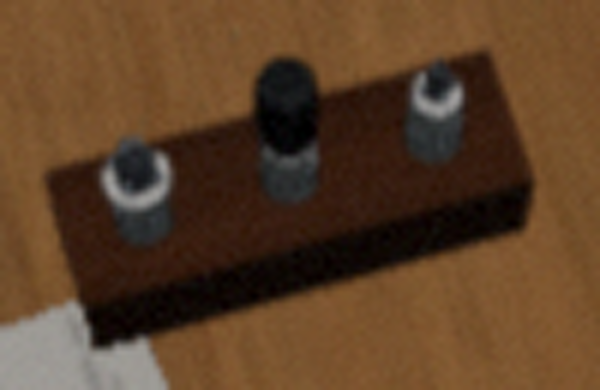

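The scene crop shows the broad chisel marker on the left, with its flange centred near (169,267) in the crop. The fine marker is on the right, near (431,133), and the capped one is in the middle. In the top crop the flanges are near (137,178) and (437,98). I'll measure the flanges next.

```bash
cat >> h.py <<'E'
def flange(s,uv,r=9,thr=125,f=8):
    u,v=uv; c=cv2.resize(s["color"][v-r:v+r,u-r:u+r].min(2),None,fx=f,fy=f,interpolation=cv2.INTER_CUBIC)
    cs=cv2.findContours((c>thr).astype(np.uint8),cv2.RETR_EXTERNAL,cv2.CHAIN_APPROX_NONE)[0]
    h=cv2.convexHull(max(cs,key=cv2.contourArea)); (cx,cy),ax,an=cv2.fitEllipse(h)
    return np.array([(cx+.5)/f-.5+u-r,(cy+.5)/f-.5+v-r]),np.array(ax)/f,an
E
python3 - <<'E'
from h import *
S,T=snapshot("scene"),snapshot("top")
for n,a,b in(("broad",(263,224),(298,215)),("fine",(307,202),(348,201))):
  for th in(115,135):
    x,y=flange(S,a,thr=th),flange(T,b,thr=th); p,e=tri(ray(S,x[0]),ray(T,y[0]))
    print(n,th,[np.round(q,1).tolist() for q in x+y],"tri",p.round(4),round(e,4),"planes",plane(S,x[0],.095).round(4),plane(T,y[0],.095).round(4))
for n,a,b in(("tape",(381,196),(432,200)),("capTopS",(284,195),(322,199))):
  print(n,plane(S,a,.03 if n=="tape" else .141).round(3),plane(T,b,.03 if n=="tape" else .141).round(3))
E
```

```text
broad 115 [[262.6, 223.4], [8.0, 12.1], 85.0, [297.4, 214.2], [9.8, 10.7], 70.7] tri [0.6609 0.0135 0.0963] 0.0022 planes [0.6613 0.0121 0.095 ] [0.6623 0.0143 0.095 ]
broad 135 [[262.7, 223.4], [7.4, 11.7], 85.3, [297.1, 215.0], [7.1, 9.6], 99.0] tri [0.658  0.015  0.0991] 0.0021 planes [0.6613 0.012  0.095 ] [0.6605 0.0156 0.095 ]
fine 115 [[306.4, 201.4], [5.0, 8.5], 90.6, [347.5, 200.6], [6.3, 7.5], 90.6] tri [ 0.6617 -0.1055  0.0974] 0.0018 planes [ 0.6634 -0.1079  0.095 ] [ 0.6634 -0.1053  0.095 ]
fine 135 [[306.4, 201.4], [4.5, 8.1], 89.9, [347.7, 201.0], [4.7, 6.7], 78.5] tri [ 0.6609 -0.1054  0.0977] 0.001 planes [ 0.6633 -0.1078  0.095 ] [ 0.6624 -0.1055  0.095 ]
tape [ 0.63  -0.319  0.03 ] [ 0.636 -0.318  0.03 ]
capTopS [ 0.663 -0.049  0.141] [ 0.663 -0.045  0.141]
```

Broad to fine flange distance is 120.0 mm, as it should be (2 × 60), and the row runs along y. So the fine seat is at (.663,-.107), the broad seat at (.661,.013), the fine cap at (.511,-.213) and the broad cap at (.450,.248). I'll go above the fine cap.

```bash
python3 -m creep '[{"slide":[40,62,0],"angular":[0,0,-0.1]},{"slide":[80,124,0],"angular":[0,0,-0.2]},{"slide":[120,187,0],"angular":[0,0,-0.3]},{"slide":[160,250,0],"angular":[0,0,-0.371]},{"slide":[200,312,0],"angular":[0,0,-0.371]},{"slide":[240,374,-20],"angular":[0,0,-0.371]},{"slide":[267,416,-60],"angular":[0,0,-0.371]},{"slide":[267,416,-100],"angular":[0,0,-0.371]},{"slide":[267,416,-100],"angular":[0,0,-0.371]},{"slide":[267,416,-100],"angular":[0,0,-0.371]},{"slide":[267,416,-100],"angular":[0,0,-0.371]},{"slide":[267,416,-100],"angular":[0,0,-0.371]}]' 0.7 20
python3 - <<'E'
from h import *
print(R.from_quat(telemetry.get_state()["orientation"]).as_matrix().round(3).tolist())
S,T=snapshot("scene"),snapshot("top")
a=np.hstack([cv2.resize(S["color"][150:290,310:450],(390,390)),cv2.resize(T["color"][170:310,330:470],(390,390))])
cv2.imwrite("pics/c.png",a[:,:,::-1])
E
```

```text
t: 1.8
tool_pos: [0.5117, -0.215, 0.1327]
orientation: [1.0, -0.001, 0.001, 0.001]
ft_force: [-0.1, -0.3, -0.0]
width: 0.0598
finger_force: 0.0
[[1.0, -0.003, 0.002], [-0.003, -1.0, -0.002], [0.002, 0.002, -1.0]]
```

View pics/c.png

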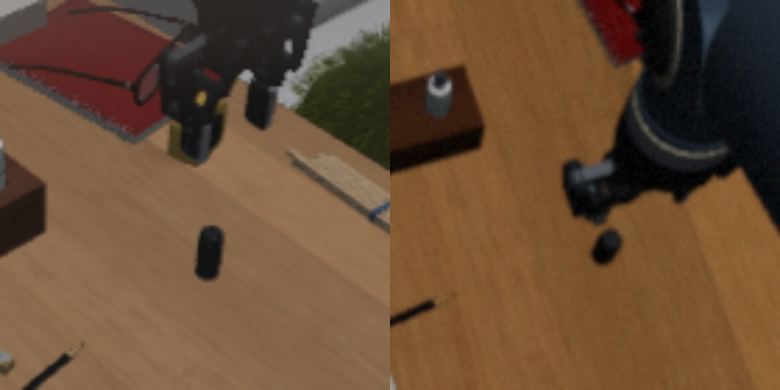

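The open gripper stands over the fine cap in both views: the cap is at (208,253) in the left half, with the fingers above and behind it as expected at 130 mm. I'll descend.

```bash
python3 -m creep '[{"slide":[0,2,-40],"angular":[0,0,0]},{"slide":[0,2,-80],"angular":[0,0,0]},{"slide":[0,2,-105],"angular":[0,0,0]},{"slide":[0,2,-119],"angular":[0,0,0]},{"slide":[0,2,-119],"angular":[0,0,0]},{"slide":[0,2,-119],"angular":[0,0,0]},{"slide":[0,2,-119],"angular":[0,0,0]}]' && python3 -m creep '[{"slide":[0,0,0],"angular":[0,0,0]},{"slide":[0,0,0],"angular":[0,0,0]},{"slide":[0,0,0],"angular":[0,0,0]},{"slide":[0,0,0],"angular":[0,0,0]},{"slide":[0,0,0],"angular":[0,0,0]},{"slide":[0,0,0],"angular":[0,0,0]}]' 0 40
```

```text
t: 2.78
tool_pos: [0.5124, -0.2115, 0.0135]
orientation: [1.0, -0.0, 0.001, 0.0]
ft_force: [-0.7, -0.5, 0.1]
width: 0.0597
finger_force: 0.0
t: 3.52
tool_pos: [0.5118, -0.2112, 0.0126]
orientation: [1.0, -0.0, 0.0, 0.0]
ft_force: [-0.4, 0.4, 5.5]
width: 0.0179
finger_force: 39.2
```

```bash
python3 -m creep '[{"slide":[0,0,30],"angular":[0,0,0]},{"slide":[0,0,80],"angular":[0,0,0]},{"slide":[0,0,140],"angular":[0,0,0]},{"slide":[0,0,165],"angular":[0,0,0]},{"slide":[40,25,165],"angular":[0,0,0]},{"slide":[80,55,165],"angular":[0,0,0]},{"slide":[120,80,165],"angular":[0,0,0]},{"slide":[151,104,165],"angular":[0,0,0]},{"slide":[151,104,165],"angular":[0,0,0]},{"slide":[151,104,165],"angular":[0,0,0]},{"slide":[151,104,165],"angular":[0,0,0]},{"slide":[151,104,165],"angular":[0,0,0]}]'
python3 - <<'E'
from h import *
S,T=snapshot("scene"),snapshot("top")
cv2.imwrite("pics/S1.png",S["color"]);cv2.imwrite("pics/T1.png",T["color"])
a=np.hstack([cv2.resize(S["color"][130:230,260:360],(400,400),interpolation=cv2.INTER_CUBIC),cv2.resize(T["color"][140:240,300:400],(400,400),interpolation=cv2.INTER_CUBIC)])
cv2.imwrite("pics/d.png",np.clip(a[:,:,::-1].astype(float)*1.8,0,255))
E
```

```text
t: 5.03
tool_pos: [0.662, -0.1083, 0.1775]
orientation: [1.0, -0.001, -0.0, 0.0]
ft_force: [0.9, -0.1, -1.4]
width: 0.0182
finger_force: 39.2[ WARN:0@1.534] global loadsave.cpp:1063 imwrite_ Unsupported depth image for selected encoder is fallbacked to CV_8U.
```

View pics/d.png

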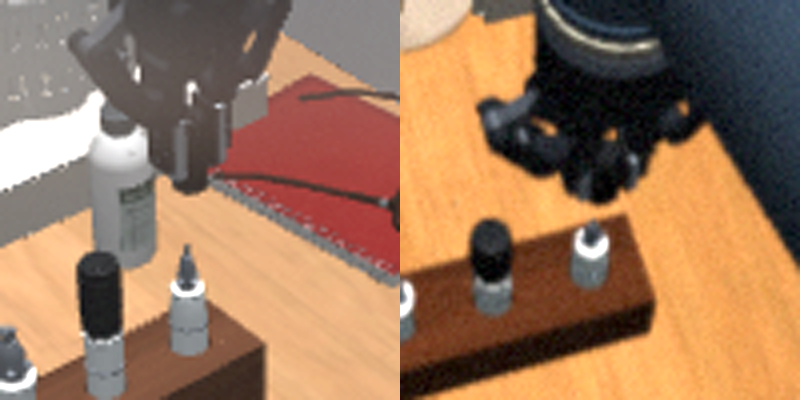

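The cap is held upright and its mouth is near (192,185) in the left half (scene px about (308,176)), almost above the fine marker. I'll measure the mouth's image offset against the flange in each camera.

```bash
cat >> h.py <<'E'
def circ(p,r,n=60):
    t=np.linspace(0,2*np.pi,n); return np.c_[p[0]+r*np.cos(t),p[1]+r*np.sin(t),np.full(n,p[2])]
E
python3 - <<'E'
from h import *
S,T=snapshot("scene"),snapshot("top"); tp=telemetry.get_state()["tool_pos"]; print(tp.round(4))
for z in(.0115,):
  m=tp-[0,0,z]
  for n,s in(("S",S),("T",T)):
    q=proj(s,circ(m,.0103)); print(n,"pred mouth L/R/bottom",q[:,0].min().round(1),q[:,0].max().round(1),q[:,1].max().round(1),"top-rim c",proj(s,m).round(1))
for n,s,r0,r1,c0,c1 in(("S",S,168,181,295,325),("T",T,180,193,335,365)):
  print(n,"cols",c0)
  for v in range(r0,r1): print(v," ".join(f"{x:3d}" for x in s["color"][v,c0:c1,0]))
E
```

```text
[ 0.6625 -0.1074  0.1775]
S pred mouth L/R/bottom 301.1 310.6 178.3 top-rim c [[305.8 175.6]]
T pred mouth L/R/bottom 345.1 354.7 191.3 top-rim c [[349.9 187. ]]
S cols 295
168 120  92  42  44  42  42  46  45  56  62  62  49  41  41  42  41  42  41  42  52  65  78  92  92  92  91  92  92  92  92
169 114 103  42  45  41  41  45  45  51  62  62  49  39  40  41  40  39  40  41  50  66  78  93  92  92  91  92  92  92  92
170 103  94  59  42  43  40  41  42  49  61  62  48  39  39  38  39  40  39  41  54  75  81  92  92  92  92  92  92  92  92
171  94  87  84  46  40  39  39  40  48  60  61  47  39  38  38  38  42  60  59  92  92  92  92  92  92  92  92  92  92  92
172  85  86  83  73  53  39  39  39  48  61  60  48  37  36  38  37  50  84  87  89  81  91  90  92  91  92  92  91  91  91
173  87  85  82  63  75  64  47  48  52  60  62  52  37  36  36  38  47  82  67  51  49  62  64  65  65  65  67  65  65  64
174  86  83  66  59 106 128 111  76  58  59  57  42  35  36  35  37  42  71  52  46  48  48  50  50  49  48  51  50  42  42
175  82  54  43  72 131 131 128 101  43  43  37  33  34  35
[... 1607 characters left out ...]
  35  34  17   6   0   0   6   8  12  52  94  65  96 107 131 136 139 139 138 134
188 153 154 150 147 138 131  81  55  49  34  34  33  13  10   6   5   3  10  29  85 130 119 130 135 138 138 140 141 137 135
189 153 152 151 144 140 138 124 110 106  63  47  43  24  14   7   3  11  21  65 118 144 140 141 141 141 141 140 140 135 136
190 154 156 151 147 142 141 143 142 135 106  89 101  72  42  25  28  40  68 112 144 146 147 142 141 137 138 141 140 132 137
191 154 156 155 149 147 145 145 144 149 137 133 140 122 107 103 103 104 122 148 146 145 148 142 140 140 138 141 138 136 134
192 156 155 153 149 147 145 147 150 152 153 146 150 146 144 144 146 144 141 154 144 133 135 141 139 139 139 139 143 141 137
```

```bash
python3 - <<'E'
from h import *
S,T=snapshot("scene"),snapshot("top")
z=.166
a=plane(S,(307.0,175.3),z); b=plane(T,(349.8,186.4),z)
print(a,b,"minus seat", (a-[.6634,-.1078,0])[:2]*1e3,(b-[.6632,-.1054,0])[:2]*1e3)
print("1px",(plane(S,(308,175.3),z)-a)*1e3,(plane(S,(307,176.3),z)-a)*1e3,(plane(T,(349.8,187.4),z)-b)*1e3)
E
```

```text
[ 0.66182471 -0.11020688  0.166     ] [ 0.66382521 -0.10761395  0.166     ] minus seat [-1.57528521 -2.40688087] [ 0.6252123  -2.21395245]
1px [-1.36630719 -1.6818048   0.        ] [-3.0180383  2.3211077  0.       ] [-2.28932765  0.6929465   0.        ]
```

```bash
python3 -m creep '[{"slide":[0.5,2.2,-15],"angular":[0,0,0]},{"slide":[0.5,2.2,-25],"angular":[0,0,0]},{"slide":[0.5,2.2,-35],"angular":[0,0,0]},{"slide":[0.5,2.2,-43],"angular":[0,0,0]},{"slide":[0.5,2.2,-50],"angular":[0,0,0]},{"slide":[0.5,2.2,-55],"angular":[0,0,0]},{"slide":[0.5,2.2,-60],"angular":[0,0,0]},{"slide":[0.5,2.2,-60],"angular":[0,0,0]},{"slide":[0.5,2.2,-60],"angular":[0,0,0]}]' - 60
python3 - <<'E'
from h import *
S,T=snapshot("scene"),snapshot("top")
a=np.hstack([cv2.resize(S["color"][150:230,265:345],(400,400),interpolation=cv2.INTER_CUBIC),cv2.resize(T["color"][150:230,310:390],(400,400),interpolation=cv2.INTER_CUBIC)])
cv2.imwrite("pics/e.png",np.clip(a[:,:,::-1].astype(float)*1.8,0,255).astype(np.uint8))
E
```

```text
t: 6.45
tool_pos: [0.6636, -0.1054, 0.1174]
orientation: [1.0, -0.0, 0.001, 0.0]
ft_force: [3.2, -1.5, -2.8]
width: 0.018
finger_force: 59.0
```

View pics/e.png

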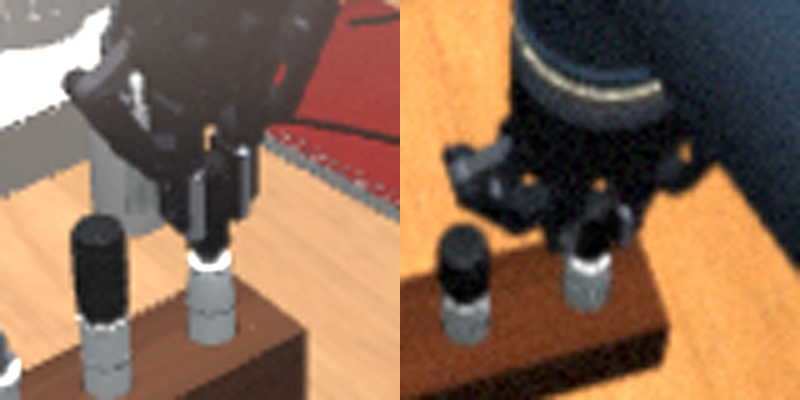

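The cap is on the neck, coaxial with the flange in both views (white flange just below its mouth at (208,258)/(588,268)), and side forces are small. I'll press it down.

```bash
python3 -m creep '[{"slide":[0.6,0,-3],"angular":[0,0,0]},{"slide":[0.6,0,-6],"angular":[0,0,0]},{"slide":[0.6,0,-8],"angular":[0,0,0]},{"slide":[0.6,0,-8],"angular":[0,0,0]}]'; python3 -m creep '[{"slide":[0,0,-2],"angular":[0,0,0]},{"slide":[0,0,-4],"angular":[0,0,0]},{"slide":[0,0,-4],"angular":[0,0,0]}]'
```

```text
t: 7.05
tool_pos: [0.6641, -0.1059, 0.1095]
orientation: [1.0, -0.0, 0.001, 0.001]
ft_force: [2.9, -3.2, -3.7]
width: 0.0178
finger_force: 59.0
t: 7.42
tool_pos: [0.6641, -0.1055, 0.1077]
orientation: [1.0, -0.0, 0.0, 0.001]
ft_force: [-2.3, -3.2, 11.4]
width: 0.0178
finger_force: 60.7
```

```bash
python3 -m creep '[{"slide":[0,0,-2],"angular":[0,0,0]},{"slide":[0,0,-2],"angular":[0,0,0]}]';python3 -m creep '[{"slide":[0,0,-2],"angular":[0,0,0]},{"slide":[0,0,-2],"angular":[0,0,0]}]'
```

```text
t: 7.68
tool_pos: [0.6642, -0.1055, 0.1076]
orientation: [1.0, -0.0, 0.001, 0.001]
ft_force: [-6.5, -2.4, 20.2]
width: 0.0178
finger_force: 61.8
t: 7.92
tool_pos: [0.6643, -0.1055, 0.1075]
orientation: [1.0, -0.0, 0.001, 0.001]
ft_force: [-8.4, -1.7, 28.6]
width: 0.0177
finger_force: 62.8
```

A hard stop at 28 N with TCP z = 0.1075 means the cap is home. I'll unload, open a little, retreat and check.

```bash
python3 -m creep '[{"slide":[0,0,3],"angular":[0,0,0]},{"slide":[0,0,6],"angular":[0,0,0]},{"slide":[0,0,6],"angular":[0,0,0]}]' && python3 -m creep '[{"slide":[0,0,0],"angular":[0,0,0]},{"slide":[0,0,0],"angular":[0,0,0]},{"slide":[0,0,0],"angular":[0,0,0]},{"slide":[0,0,0],"angular":[0,0,0]}]' 0.42 20; python3 -m creep '[{"slide":[0,0,20],"angular":[0,0,0]},{"slide":[0,0,60],"angular":[0,0,0]},{"slide":[0,0,110],"angular":[0,0,0]},{"slide":[-30,50,110],"angular":[0,0,0]},{"slide":[-60,100,110],"angular":[0,0,0]},{"slide":[-90,150,110],"angular":[0,0,0]},{"slide":[-125,200,110],"angular":[0,0,0]},{"slide":[-155,250,110],"angular":[0,0,0]},{"slide":[-185,300,90],"angular":[0,0,0]},{"slide":[-214,353,60],"angular":[0,0,0]},{"slide":[-214,353,30],"angular":[0,0,0]},{"slide":[-214,353,30],"angular":[0,0,0]},{"slide":[-214,353,30],"angular":[0,0,0]}]' 0.7
python3 - <<'E'
from h import *
S,T=snapshot("scene"),snapshot("top")
c=lambda s,u,v,r:cv2.resize(s["color"][v-r:v+r,u-r:u+r],(390,290),interpolation=cv2.INTER_CUBIC)
a=np.vstack([np.hstack([c(S,290,205,45),c(T,325,205,45)]),np.hstack([c(S,222,350,60),c(T,223,330,60)])])
cv2.imwrite("pics/f.png",np.clip(a[:,:,::-1].astype(float)*1.6,0,255).astype(np.uint8))
E
```

```text
t: 8.3
tool_pos: [0.6639, -0.1052, 0.1078]
orientation: [1.0, -0.0, 0.0, 0.0]
ft_force: [0.9, -3.4, 3.9]
width: 0.0175
finger_force: 59.8
t: 8.8
tool_pos: [0.6635, -0.1045, 0.107]
orientation: [1.0, 0.0, -0.0, -0.0]
ft_force: [-0.2, 0.5, 0.5]
width: 0.036
finger_force: 0.0
t: 10.42
tool_pos: [0.4512, 0.2478, 0.139]
orientation: [1.0, -0.001, 0.001, -0.0]
ft_force: [-0.5, 0.3, 0.2]
width: 0.0597
finger_force: 0.0
```

View pics/f.png

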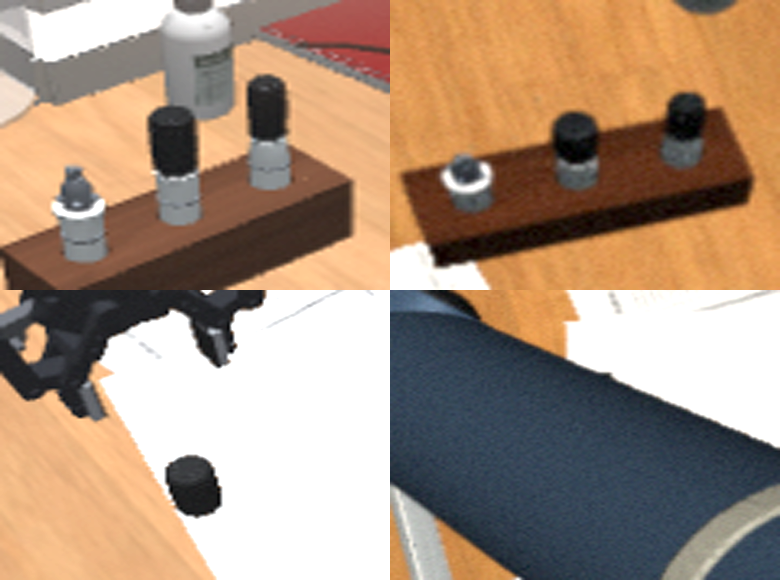

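The fine cap is home at the same level as the capped marker (upper left, (268,105)), and the gripper is over the broad cap with the fingers straddling it (lower left, (193,485)). I'll grasp it.

```bash
python3 -m creep '[{"slide":[-1,1,-40],"angular":[0,0,0]},{"slide":[-1,1,-80],"angular":[0,0,0]},{"slide":[-1,1,-110],"angular":[0,0,0]},{"slide":[-1,1,-125],"angular":[0,0,0]},{"slide":[-1,1,-125],"angular":[0,0,0]},{"slide":[-1,1,-125],"angular":[0,0,0]},{"slide":[-1,1,-125],"angular":[0,0,0]}]' && python3 -m creep '[{"slide":[0,0,0],"angular":[0,0,0]},{"slide":[0,0,0],"angular":[0,0,0]},{"slide":[0,0,0],"angular":[0,0,0]},{"slide":[0,0,0],"angular":[0,0,0]},{"slide":[0,0,0],"angular":[0,0,0]}]' 0 60
```

```text
t: 11.4
tool_pos: [0.4496, 0.2495, 0.0135]
orientation: [1.0, -0.0, 0.001, -0.001]
ft_force: [0.0, 0.0, 0.5]
width: 0.0597
finger_force: 0.0
t: 12.02
tool_pos: [0.449, 0.2492, 0.0129]
orientation: [1.0, -0.0, 0.0, 0.0]
ft_force: [-0.6, -0.1, 6.7]
width: 0.0242
finger_force: 58.6
```

```bash
python3 -m creep '[{"slide":[0,0,30],"angular":[0,0,0]},{"slide":[0,0,80],"angular":[0,0,0]},{"slide":[0,0,140],"angular":[0,0,0]},{"slide":[0,0,165],"angular":[0,0,0]},{"slide":[40,-45,165],"angular":[0,0,0]},{"slide":[80,-90,165],"angular":[0,0,0]},{"slide":[120,-135,165],"angular":[0,0,0]},{"slide":[160,-180,165],"angular":[0,0,0]},{"slide":[190,-210,165],"angular":[0,0,0]},{"slide":[212,-234,165],"angular":[0,0,0]},{"slide":[212,-234,165],"angular":[0,0,0]},{"slide":[212,-234,165],"angular":[0,0,0]},{"slide":[212,-234,165],"angular":[0,0,0]},{"slide":[212,-234,165],"angular":[0,0,0]}]'
python3 - <<'E'
from h import *
S,T=snapshot("scene"),snapshot("top"); tp=telemetry.get_state()["tool_pos"]; print(tp.round(4))
m=tp-[0,0,.0115]
for n,s in(("S",S),("T",T)):
    q=proj(s,circ(m,.0135)); print(n,"pred L/R/bottom",q[:,0].min().round(1),q[:,0].max().round(1),q[:,1].max().round(1),"c",proj(s,m).round(1))
    u,v=proj(s,m)[0].round().astype(int)
    print("cols from",u-13)
    for r in range(v-5,v+8): print(r," ".join(f"{x:3d}" for x in s["color"][r,u-13:u+14,0]))
c=lambda s,u,v,r:cv2.resize(s["color"][v-r:v+r,u-r:u+r],(390,390),interpolation=cv2.INTER_CUBIC)
a=np.hstack([c(S,265,200,45),c(T,300,195,45)])
cv2.imwrite("pics/g.png",np.clip(a[:,:,::-1].astype(float)*1.6,0,255).astype(np.uint8))
E
```

```text
t: 13.78
tool_pos: [0.6603, 0.0162, 0.1776]
orientation: [1.0, 0.001, 0.0, -0.0]
ft_force: [-1.2, 0.7, -0.1]
width: 0.024
finger_force: 58.9
[0.6605 0.0157 0.1776]
S pred L/R/bottom 251.7 265.0 201.8 c [[258.4 197.7]]
cols from 245
193 136  80  32  30  24  23  22  38  55  57  56  19  20  21  19  19  18  21  16  28  83 114 138 139 141 142 143
194 135 135  80  31  17  21  21  30  55  58  56  20  20  21  20  18  18  20  21  29  86 143 139 137 139 141 142
195 136 135 134 104  28  21  20  22  55  57  56  21  19  16  19  19  19  18  21  28  85 144 142 141 139 141 142
196 136 135 127 109  86  41  30  38  53  58  57  28  18  19  18  17  17  19  17  22  62 145 142 138 138 141 142
197 137 121 110 110 130 134  96  60  55  59  55  27  18  18  17  16  16  18  20  21  60 145 144 141 137 137 140
198 119 113 126 139 138 138 138 118  52  34  28  18  17  17  15  16  18  18  17  22  69 144 146 146 142 138 138
199 115 128 142 141 141 140 141 140  36  19  18  18  17  16  19  17  18  17  23  50 118 143 145 146 146 142 138
200 142 142 142 142 142 143 142 140 110  60  27  21  18  20  19  18  29  35  70 119 
[... 1411 characters left out ...]
 137 143 150 148 148 143 143
204 109  78  63  81  68  42  30  17   6   8   4   8   7   9  10   2  17  55 118 142 143 147 150 149 147 141 146
205 137 127 123 127  94  60  58  60  37  16   6   2   4  12   0  18  37  83 135 145 143 145 145 146 142 140 134
206 142 144 148 155 127 116 113 119 101  60  30  22  19  20  27  61 104 128 141 146 141 141 138 126 121 110 101
207 145 142 149 157 149 152 144 150 144 112  82  76  72  54  78  92 127 139 134 133 125 111 104  86  78  62  61
208 147 148 148 156 157 157 150 150 153 145 130 125 106  76  94  97 108 110 105  94  81  68  67  56  61  56  60
209 146 145 145 153 158 155 153 153 153 147 145 139 112  81  77  63  64  72  67  68  61  59  61  60  62  61  57
```

View pics/g.png

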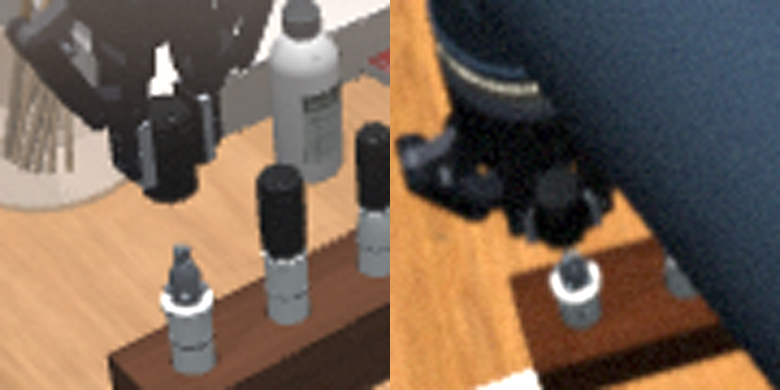

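The cap is held upright, with its mouth near (172,195) left half and (572,238) right half, above and slightly off the broad flange. I'll compute the offset.

```bash
python3 - <<'E'
from h import *
S,T=snapshot("scene"),snapshot("top"); print(telemetry.get_state()["tool_pos"])
z=.166
a=plane(S,(258.6,197.2),z); b=plane(T,(294.5,201.3),z)
print(a,b,"minus seat",(a-[.6613,.0121,0])[:2]*1e3,(b-[.6614,.0149,0])[:2]*1e3)
E
```

```text
[0.66064284 0.01537261 0.17748687]
[0.66179115 0.014389   0.166     ] [0.66247736 0.0158304  0.166     ] minus seat [0.4911508  2.28899985] [1.07735558 0.93039773]
```

```bash
python3 -m creep '[{"slide":[-0.3,-0.8,-15],"angular":[0,0,0]},{"slide":[-0.3,-0.8,-25],"angular":[0,0,0]},{"slide":[-0.3,-0.8,-35],"angular":[0,0,0]},{"slide":[-0.3,-0.8,-43],"angular":[0,0,0]},{"slide":[-0.3,-0.8,-50],"angular":[0,0,0]},{"slide":[-0.3,-0.8,-55],"angular":[0,0,0]},{"slide":[-0.3,-0.8,-58],"angular":[0,0,0]},{"slide":[-0.3,-0.8,-58],"angular":[0,0,0]},{"slide":[-0.3,-0.8,-58],"angular":[0,0,0]}]' - 80; python3 -m creep '[{"slide":[0,0,-2],"angular":[0,0,0]},{"slide":[0,0,-4],"angular":[0,0,0]},{"slide":[0,0,-4],"angular":[0,0,0]}]'
```

```text
t: 15.1
tool_pos: [0.6606, 0.0143, 0.1196]
orientation: [1.0, -0.0, 0.0, 0.0]
ft_force: [0.5, 0.8, -0.8]
width: 0.024
finger_force: 80.0
t: 15.48
tool_pos: [0.661, 0.0138, 0.1158]
orientation: [1.0, -0.0, 0.001, 0.0]
ft_force: [1.4, -0.8, 2.1]
width: 0.0238
finger_force: 80.5
```

Negligible side forces, and the bumps are just being met. I'll press on.

```bash
python3 -m creep '[{"slide":[0,0,-2],"angular":[0,0,0]},{"slide":[0,0,-4],"angular":[0,0,0]},{"slide":[0,0,-4],"angular":[0,0,0]}]'; python3 -m creep '[{"slide":[0,0,-2],"angular":[0,0,0]},{"slide":[0,0,-4],"angular":[0,0,0]},{"slide":[0,0,-4],"angular":[0,0,0]}]'; python3 -m creep '[{"slide":[0,0,-2],"angular":[0,0,0]},{"slide":[0,0,-4],"angular":[0,0,0]},{"slide":[0,0,-4],"angular":[0,0,0]}]'
```

```text
t: 15.85
tool_pos: [0.6613, 0.0137, 0.1121]
orientation: [1.0, -0.0, 0.001, 0.0]
ft_force: [1.8, -1.4, 3.1]
width: 0.0236
finger_force: 80.6
t: 16.23
tool_pos: [0.6606, 0.014, 0.108]
orientation: [1.0, -0.0, 0.0, 0.0]
ft_force: [-0.4, -2.1, 6.2]
width: 0.0239
finger_force: 81.1
t: 16.6
tool_pos: [0.6608, 0.014, 0.1078]
orientation: [1.0, -0.0, 0.001, 0.001]
ft_force: [-7.4, -4.2, 23.7]
width: 0.0239
finger_force: 83.4
```

A hard stop at z = 0.1078, which matches the grasp height 0.0129 + 0.095, so the cap is home with no slip. I'll add a little more push and check.

```bash
python3 -m creep '[{"slide":[0.5,0.3,-1],"angular":[0,0,0]},{"slide":[0.5,0.3,-1.5],"angular":[0,0,0]},{"slide":[0.5,0.3,-1.5],"angular":[0,0,0]},{"slide":[0.5,0.3,-1.5],"angular":[0,0,0]}]'
python3 - <<'E'
from h import *
S,T=snapshot("scene"),snapshot("top")
c=lambda s,u,v,r:cv2.resize(s["color"][v-r:v+r,u-r:u+r],(390,390),interpolation=cv2.INTER_CUBIC)
a=np.hstack([c(S,275,210,45),c(T,310,205,45)])
cv2.imwrite("pics/i.png",np.clip(a[:,:,::-1].astype(float)*1.6,0,255).astype(np.uint8))
E
```

```text
t: 17.1
tool_pos: [0.6609, 0.014, 0.1078]
orientation: [1.0, -0.0, 0.0, 0.001]
ft_force: [-10.6, -4.2, 32.8]
width: 0.024
finger_force: 84.1
```

View pics/i.png

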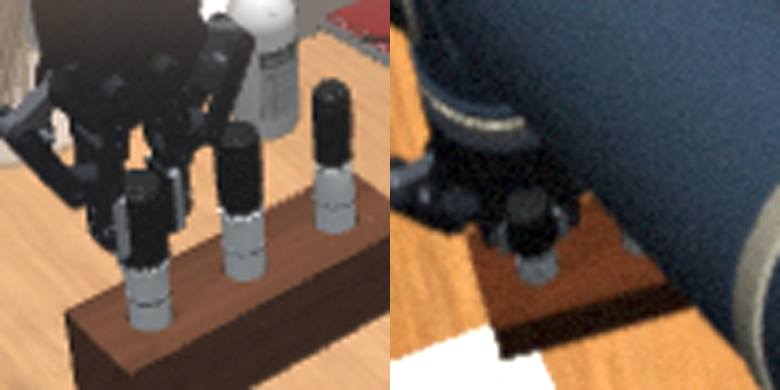

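The broad cap sits on its flange at (148,262) in the left half with no gap, still held and pressed at 33 N. The other two markers are undisturbed.

```bash
python3 -c "
from workcell import ticket
print(ticket.job_done())"
```

```text
the job is handed in; nothing more can be done
None
```

Both caps are pressed past their clicks and fully home on their markers, and I handed the job in at about 17 s with the broad cap still gripped and pressed down at about 33 N.

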